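# Stand the round-bottom flasks on their own cork rings

## Robot

A 6-joint arm with a two-finger parallel gripper is mounted at the origin on the work surface. World frame = base frame: x ahead of the robot, y to its left, z up, the work surface at z = 0. Lengths are in m, angles in rad, forces in N, time in s.
With the tool pointing down it reaches from about 0.375 to 0.9 m from the base axis. Payload 3.1 kg.
Tool frame: the origin (TCP) lies on the centre line of the jaws, within the pads' length; the fingertips stand 22 mm ahead of it and the grasp point (between the pads) lies 3 mm ahead of it; z points along the fingers, y is the line along which they close (so a half turn about z gives the same grasp; the last joint's range is limited). The gripper opens to 87 mm and grips with 3 to 60 N. Pads are 19 mm wide; open, the fingers measure 117 mm over their backs; the gripper's body (75 mm by 190 mm) begins 51 mm behind the grasp point.
Start: joints at [1.048, 0.527, 1.433, -0, 1.181, -0.178], TCP at [0.211, 0.588, 0.245] pointing down, gripper open.
Joint ranges: [-3.08, 3.08], [-0.75, 2.2], [0.22, 2.44], [-1.43, 4.57], [0, 2.65], [-2.85, 2.85]. Speed limits (rad/s): [2.79, 2.79, 3.14, 3.14, 3.14, 3.14].

## Interface

Orientations are given as a unit quaternion [w, x, y, z].
In Python, from rig import read_state, capture, finish_job gives the robot as it stands.
- The arm moves only by the shell command python3 -m inch 'ROWS' [OPENING] [FORCE]. ROWS is text: rows parted by semicolons, each of 4 numbers parted by spaces: the shift along the tool's x, y, z in m, then the turn about the tool's z in degrees. A call has 1 to 20 rows; each row is the pose to reach, as a shift and turn from the pose commanded when the call began, along the tool's axes at that moment; what a row does not reach only later rows make up. A row lasts 1/10 s, in which the tool goes at most 50 mm and 8.59 degrees, less where a joint would pass 70% of its speed; a pose out of reach is approached as far as the arm can. A call with a gripper value outside its range is refused whole. OPENING is the opening in per cent of the stroke, from 0 (shut) to 100 (fully open), set as the call begins (- or left out, the last holds). The fingers move at their own pace and stop on an object; FORCE is the grip in N (left out, the last holds). Time passes only in rows, so rows that repeat a pose let the fingers close. It gives the time, the measured TCP pose, the force, the opening and the grip force at its end, in the units of the state.
- read_state(): the state, without advancing time (a new reading comes with each control period).
- capture(name): name is "scene" or "top" or "wrist"; returns a dict with "image" (384x512x3 uint8, red, green, blue), "z_map" (384x512 float32, m along the optical axis (not along the pixel's ray), 0 where there is no reading), "fx", "fy", "cx", "cy" (pixels), "dist_coeffs" ([k1, k2, p1, p2, k3] as OpenCV has them; the pictures are not rectified), "R" (3x3) and "t" (3): a world point X has camera coordinates R X + t; the wrist camera has in their place "mount" (4x4, takes a point from camera to tool coordinates, whose origin is the TCP and whose axes are the flange's). Camera axes: x right, y down, z forward; pixel columns grow to the right and rows downward; lengths in m; the calibration is good to about 2 mm. A picture is of the moment at which its call begins: read the wrist's pose just before it.
- finish_job(): hands the job in; it is judged then, once.
The state is a dict: "time": time; "joint_pos": joint angles; "joint_vel": joint speeds; "joint_efforts": joint torques, N m; "tcp_pos": TCP position; "tcp_rot": TCP orientation; "ft_force": force on the tool from outside, world axes, zero at the start; "ft_torque": the same for the moment, N m; "width": finger opening in m; "grasp_force": force on a finger pad.
Only numpy, scipy, OpenCV 4.12 (cv2) and the standard library are available. Lean on these libraries where they do the work, as an engineer would, in place of code of your own. Each camera call takes 0.05 s, during which the arm holds its last target. There are 200 camera calls.

## Task

Four stoppered round-bottom flasks have been parked in beakers after the evaporator. Lift each one out and set it gently down, upright, on the cork ring of its own size (smallest flask on the smallest ring, and so on up to the largest on the largest), so that all four stand steady on rings lying flat on the bench. Do not drop a flask or knock one over, and leave the brown bottle and the blue-capped bottle where they stand.

Things in the scene. Friction and masses are not known exactly. Their poses are not given: they have to be found in the camera images.
- flask25_mid (a point): centre (half-way up) of the smallest round-bottom flask (25 mL), clear glass, red stopper, 87 mm tall, about 35 g. z runs up its neck. Ball 41 mm wide; its top 2.5 mm below this point; from there a neck 19 mm wide, 34 mm long, then its fixed stopper 12 mm high. Starts ball-down in the mouth of a loose glass beaker, 34 mm wide, 50 mm tall; lifts straight out. On its ring this point is 61 mm above the bench.
- ring25: the smallest cork ring, for the 25 mL flask: a flat brown ring lying loose on the bench, 60 mm outside and 26 mm inside diameter, 22 mm high; origin at the centre of its underside, z up. The 41 mm ball rests on the upper edge of its hole.
- flask50_mid (a point): centre (half-way up) of the second smallest round-bottom flask (50 mL), clear glass, yellow stopper, 99 mm tall, about 50 g. z runs up its neck. Ball 51 mm wide; its top 1.5 mm above this point; from there a neck 23 mm wide, 36 mm long, then its fixed stopper 12 mm high. Starts ball-down in the mouth of a loose glass beaker, 42 mm wide, 60 mm tall; lifts straight out. On its ring this point is 68 mm above the bench.
- ring50: the second smallest cork ring, for the 50 mL flask: a flat brown ring lying loose on the bench, 72 mm outside and 34 mm inside diameter, 25 mm high; origin at the centre of its underside, z up. The 51 mm ball rests on the upper edge of its hole.
- flask100_mid (a point): centre (half-way up) of the second largest round-bottom flask (100 mL), clear glass, green stopper, 116 mm tall, about 75 g. z runs up its neck. Ball 64 mm wide; its top 6 mm above this point; from there a neck 28 mm wide, 40 mm long, then its fixed stopper 12 mm high. Starts ball-down in the mouth of a loose glass beaker, 50 mm wide, 70 mm tall; lifts straight out. On its ring this point is 76 mm above the bench.
- ring100: the second largest cork ring, for the 100 mL flask: a flat brown ring lying loose on the bench, 90 mm outside and 46 mm inside diameter, 28 mm high; origin at the centre of its underside, z up. The 64 mm ball rests on the upper edge of its hole.
- flask250_mid (a point): centre (half-way up) of the largest round-bottom flask (250 mL), clear glass, blue stopper, 145 mm tall, about 140 g. z runs up its neck. Ball 85 mm wide; its top 12.5 mm above this point; from there a neck 33 mm wide, 46 mm long, then its fixed stopper 14 mm high. Starts ball-down in the mouth of a loose glass beaker, 60 mm wide, 80 mm tall; lifts straight out. On its ring this point is 91 mm above the bench.
- ring250: the largest cork ring, for the 250 mL flask: a flat brown ring lying loose on the bench, 110 mm outside and 62 mm inside diameter, 32 mm high; origin at the centre of its underside, z up. The 85 mm ball rests on the upper edge of its hole.
- amber_mid (a point): centre (half-way up) of a brown glass reagent bottle with black cap and paper label, 70 mm across and 140 mm tall, standing at the left end of the work (+y); to be left alone
- clear_mid (a point): centre (half-way up) of a clear glass bottle with blue screw cap, 56 mm across and 105 mm tall, standing at the right end of the work (-y); to be left alone
There are look-alikes about, which are no part of the job. What is shaped like the ring250 but black is not meant.

How it is judged:
At the end, for the whole second after the job is handed in: each flask rests on the cork ring of its own size: its centre within 12 mm sideways of the ring's axis and within 6 mm below or 5 mm above the stated resting height, neck within 0.2 rad of vertical, at rest (below 0.03 m/s) and released, every ring flat on the bench (horizontal distance between flask25_mid and ring25 below 0.012 m and z of flask25_mid in the frame of ring25 between 0.0548509 and 0.0658509 m and angle between each of flask25_mid, flask50_mid, flask100_mid, flask250_mid's own z axis and vertical below 0.2 rad and angle between each of ring25, ring50, ring100, ring250's own z axis and vertical below 0.06 rad and height (world z) of each of ring25, ring50, ring100, ring250 below 0.004 m and linear speed of each of flask25, flask50, flask100, flask250 below 0.03 m/s and horizontal distance between flask50_mid and ring50 below 0.012 m and z of flask50_mid in the frame of ring50 between 0.0620066 and 0.0730066 m and horizontal distance between flask100_mid and ring100 below 0.012 m and z of flask100_mid in the frame of ring100 between 0.0702486 and 0.0812486 m and horizontal distance between flask250_mid and ring250 below 0.012 m and z of flask250_mid in the frame of ring250 between 0.0850732 and 0.0960732 m); the robot touches nothing.
It fails at once if a flask is dropped or knocked over (moves faster than 0.5 m/s while not in the fingers) ((contact force between flask25 and the fingers below 0.05 N and linear speed of flask25 above 0.5 m/s) or (contact force between flask50 and the fingers below 0.05 N and linear speed of flask50 above 0.5 m/s) or (contact force between flask100 and the fingers below 0.05 N and linear speed of flask100 above 0.5 m/s) or (contact force between flask250 and the fingers below 0.05 N and linear speed of flask250 above 0.5 m/s)).
It fails at once if the brown bottle is shifted more than 20 mm or tipped (distance of amber_mid from where it was at the start of the episode above 0.02 m or angle between amber_mid's own z axis and vertical above 0.3 rad).
It fails at once if the blue-capped bottle is shifted more than 20 mm or tipped (distance of clear_mid from where it was at the start of the episode above 0.02 m or angle between clear_mid's own z axis and vertical above 0.3 rad).
It also fails if it takes over 118 s, if anything falls off the work surface, if the arm or the gripper's body presses on something with over 40 N, if the wrist force passes 120 N, or if a joint passes its speed limit or range.

## Working session

There is one attempt and no reset: what is moved stays moved. The work goes in short steps, Python scripts to look and compute and a shell command to move; the robot and the scene stay as the last step left them, time stands still between calls to the robot, and variables do not carry over. Pictures are saved under pics/ and viewed, at most 14 in all, crops included, and the job is handed in when it is done.

```bash
ls; mkdir -p pics
cat > h.py <<'E'
import numpy as np, cv2, pickle
from rig import read_state, capture
def snap(n,f):
    c=capture(n); cv2.imwrite(f'pics/{f}.png',cv2.cvtColor(c['image'],cv2.COLOR_RGB2BGR)); pickle.dump(c,open(f'{f}.pkl','wb')); return c
def world(c):
    K=np.array([[c['fx'],0,c['cx']],[0,c['fy'],c['cy']],[0,0,1.]])
    v,u=np.mgrid[:384,:512]
    p=cv2.undistortPoints(np.stack([u,v],-1).reshape(-1,1,2).astype(float),K,np.array(c['dist_coeffs'])).reshape(384,512,2)
    z=c['z_map'][...,None]; P=np.concatenate([p*z,z],-1)
    return (P-np.array(c['t']))@np.array(c['R'])   # R^T (P-t)
E
python3 - <<'E'
from h import *
print(read_state())
for n in('scene','top'):
    c=snap(n,n+'0'); print(n,c['t'],c['R'])
E
```

```text
pics
{'time': 0.0, 'joint_pos': array([ 1.04848615e+00,  5.28444355e-01,  1.43387109e+00, -2.71603759e-05,
        1.18136966e+00, -1.78469161e-01]), 'joint_vel': array([-0.00049698,  0.00131493, -0.00093125,  0.00078386,  0.00195874,
        0.000112  ]), 'joint_efforts': array([-1.41882123e-03, -4.40051830e+01, -1.76586503e+01,  6.31136843e-02,
        5.82150940e-02, -1.58931866e-04]), 'tcp_pos': array([0.2103157 , 0.58784646, 0.2435949 ]), 'tcp_rot': array([-3.47336552e-04,  1.71069672e-01,  9.85258379e-01, -9.86966921e-04]), 'ft_force': array([0.27682438, 0.45566666, 0.17994169]), 'ft_torque': array([ 0.02544074, -0.05276955,  0.02645752]), 'grasp_force': 0.0, 'width': 0.08690538081647424}
scene [ 0.36859757 -0.37458681  1.21813348] [[-0.60763862  0.79420734  0.00316539]
 [ 0.69037379  0.53015874 -0.49225577]
 [-0.39263131 -0.29692831 -0.87044485]]
top [8.95763293e-04 5.96665674e-01 1.24321074e+00] [[ 1.85121220e-02 -9.99828454e-01 -6.03822876e-04]
 [-9.97273507e-01 -1.84216613e-02 -7.14576490e-02]
 [ 7.14342673e-02  1.92500928e-03 -9.97443452e-01]]
```

View pics/scene0.png

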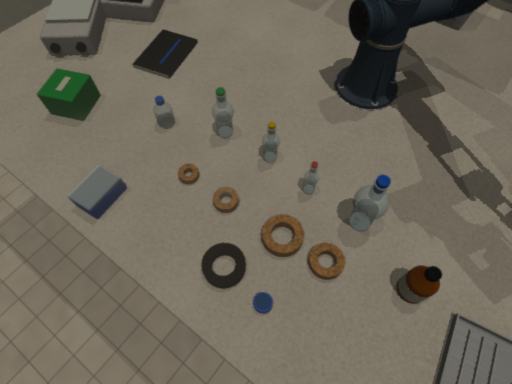

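View pics/top0.png

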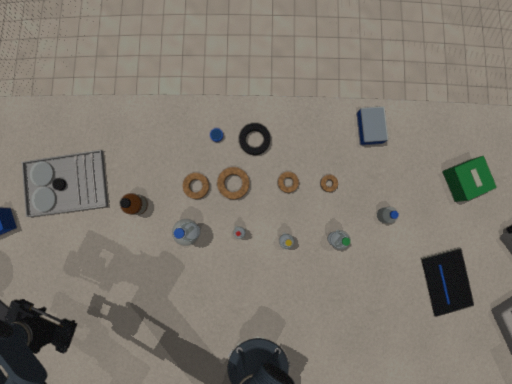

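Top view: flasks are blue (180,232), red (239,233), yellow (288,242) and green (345,240). Brown rings are at (196,186), (233,183), (288,182) and (329,183); the black ring at (255,139) is the decoy. The brown bottle is at (133,204) and the clear bottle at (391,215). Next I measure them.

Run:
```python
from h import *
for n in('top','scene'):
    c=pickle.load(open(n+'0.pkl','rb')); W=world(c); im=c['image']; hsv=cv2.cvtColor(im,cv2.COLOR_RGB2HSV)
    H,S,V=[hsv[...,i].astype(int) for i in range(3)]
    z=W[...,2]; box=(W[...,0]>.3)&(W[...,0]<.75)&(abs(W[...,1])<.5)
    cols={'red':((H<6)|(H>172))&(S>120)&(z>.06),'yel':(H>20)&(H<33)&(S>130)&(z>.06),'grn':(H>50)&(H<80)&(S>110)&(z>.06),'blu':(H>100)&(H<125)&(S>150)&(z>.06),'ring':(H>5)&(H<20)&(S>90)&(z>.012)&(z<.045),'black':(V<60)&(z>.015)&(z<.045),'amber':(z>.1)}
    for k,m in cols.items():
        q,l,st,ce=cv2.connectedComponentsWithStats((m&box).astype(np.uint8))
        for i in range(1,q):
            if st[i,4]<8: continue
            p=W[l==i]; zz=p[:,2]
            t=p[zz>np.percentile(zz,90)-.006] 
            e=''
            if k in('ring','black'):
                t=p[abs(zz-np.median(zz))<.006]
            (cx,cy),r=cv2.minEnclosingCircle(t[:,:2].astype(np.float32))
            print(n,k,ce[i].round(),st[i,4],'circ',round(cx,3),round(cy,3),'d',round(2*r,3),'mean',t.mean(0).round(3))
```

```text
top red [238. 233.] 15 circ 0.464 0.071 d 0.013 mean [0.465 0.071 0.132]
top yel [288. 242.] 28 circ 0.441 -0.083 d 0.017 mean [ 0.441 -0.083  0.152]
top grn [346. 241.] 46 circ 0.449 -0.253 d 0.023 mean [ 0.449 -0.253  0.176]
top blu [394. 214.] 43 circ 0.533 -0.426 d 0.024 mean [ 0.533 -0.426  0.106]
top blu [179. 233.] 71 circ 0.465 0.238 d 0.027 mean [0.466 0.237 0.215]
top ring [233. 183.] 532 circ 0.633 0.099 d 0.108 mean [0.632 0.097 0.033]
top ring [195. 185.] 394 circ 0.62 0.225 d 0.089 mean [0.62  0.226 0.029]
top ring [288. 182.] 250 circ 0.64 -0.089 d 0.07 mean [ 0.639 -0.089  0.026]
top ring [329. 183.] 189 circ 0.639 -0.231 d 0.059 mean [ 0.638 -0.23   0.022]
top black [254. 151.] 97 circ 0.749 0.028 d 0.075 mean [0.743 0.028 0.033]
top black [145. 205.] 20 circ 0.552 0.398 d 0.038 mean [0.551 0.396 0.031]
top amber [128. 203.] 226 circ 0.53 0.226 d 0.436 mean [0.552 0.423 0.155]
top amber [394. 214.] 54 circ 0.521 -0.214 d 0.448 mean [ 0.531 -0.417  0.131]
top amber [185. 232.] 590 circ 0.483 0.13 d 0.246 mean [0.467 0.23  0.249]
top amber [238. 233.] 35 circ 0.464 0.0
[... 1054 characters left out ...]
ck [234. 250.] 124 circ 0.749 0.029 d 0.074 mean [0.744 0.029 0.032]
scene black [331. 254.] 14 circ 0.601 0.227 d 0.028 mean [0.599 0.228 0.018]
scene black [403. 291.] 125 circ 0.57 0.418 d 0.055 mean [0.579 0.413 0.029]
scene amber [222. 104.] 416 circ 0.449 -0.252 d 0.026 mean [ 0.45  -0.251  0.175]
scene amber [159.  99.] 52 circ 0.533 -0.426 d 0.029 mean [ 0.534 -0.425  0.104]
scene amber [272. 130.] 139 circ 0.441 -0.082 d 0.021 mean [ 0.442 -0.081  0.149]
scene amber [314. 167.] 81 circ 0.465 0.072 d 0.017 mean [0.466 0.073 0.13 ]
scene amber [373. 198.] 1162 circ 0.465 0.238 d 0.031 mean [0.467 0.239 0.214]
scene amber [428. 277.] 503 circ 0.553 0.43 d 0.033 mean [0.553 0.429 0.14 ]
```

Run:
```python
import cv2
a=cv2.imread('pics/top0.png')[120:260,110:410]
cv2.imwrite('pics/crop1.png',cv2.resize(a,(800,373),interpolation=cv2.INTER_CUBIC))
```

```text
(no output)
```

View pics/crop1.png

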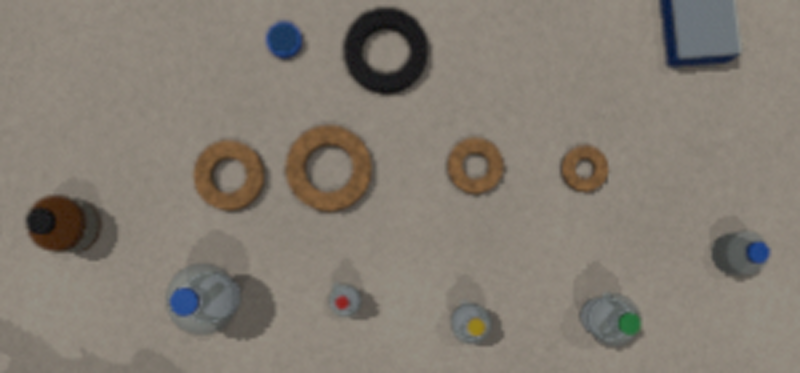

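The sizes and heights agree with the table. Diameters of 110, 90, 72 and 60 mm identify the rings, the black one excluded. First I raise the tool and square it so that tool y = world y.

```bash
python3 -m inch '0 0 -0.03 -7; 0 0 -0.06 -14; 0 0 -0.06 -19.7; 0 0 -0.06 -19.7; 0 0 -0.06 -19.7' 100 && python3 -c "
from h import *
from scipy.spatial.transform import Rotation as R
s=read_state();q=s['tcp_rot'];print(R.from_quat(q[[1,2,3,0]]).as_matrix().round(4),s['tcp_pos'],s['joint_pos'])"
```

```text
time: 0.6
tcp_pos: [0.2103, 0.5878, 0.3036]
tcp_rot: [-0.001, 0.001, 1.0, -0.001]
ft_force: [-0.3, 0.2, -0.1]
width: 0.087
grasp_force: 0.0
[[-1.      0.0021 -0.0011]
 [ 0.0021  1.     -0.0019]
 [ 0.0011 -0.0019 -1.    ]] [0.21026103 0.58779684 0.30361783] [ 1.04850547e+00  4.69527020e-01  1.36277436e+00  1.32667456e-05
  1.31144354e+00 -5.20179867e-01]
```

```bash
python3 -m inch '-0.025 -0.035 0 0; -0.256 -0.35 0 0; -0.256 -0.35 0 0; -0.256 -0.35 0 0; -0.256 -0.35 0 0; -0.256 -0.35 0 0; -0.256 -0.35 0 0; -0.256 -0.35 0 0; -0.256 -0.35 0 0; -0.256 -0.35 0 0; -0.256 -0.35 0 0; -0.256 -0.35 0 0; -0.256 -0.35 0 0' 100 10 && python3 -c "
from h import *
snap('wrist','w1')"
```

```text
time: 1.9
tcp_pos: [0.4654, 0.2395, 0.3042]
tcp_rot: [-0.001, -0.001, 1.0, 0.0]
ft_force: [0.3, -0.4, -0.1]
width: 0.0869
grasp_force: 0.0
```

View pics/w1.png

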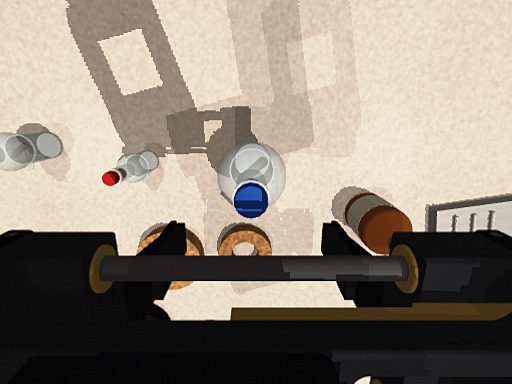

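The wrist view shows the blue stopper at (251,200), centred between the fingers, with amber (385,230) clear of them. I descend and grip.

```bash
python3 -m inch '0 -0.001 0.02 0; 0 -0.001 0.05 0; 0 -0.001 0.075 0; 0 -0.001 0.1 0; 0 -0.001 0.115 0; 0 -0.001 0.121 0; 0 -0.001 0.121 0' && python3 -m inch '0 0 0 0;0 0 0 0;0 0 0 0;0 0 0 0;0 0 0 0;0 0 0 0;0 0 0 0;0 0 0 0;0 0 0 0;0 0 0 0' 10 20
```

```text
time: 2.65
tcp_pos: [0.4659, 0.2381, 0.183]
tcp_rot: [-0.001, -0.001, 1.0, -0.0]
ft_force: [0.8, -0.4, 0.5]
width: 0.0871
grasp_force: 0.0
time: 3.65
tcp_pos: [0.4667, 0.2373, 0.1835]
tcp_rot: [-0.0, -0.0, 1.0, -0.0]
ft_force: [0.3, 0.0, 0.3]
width: 0.0328
grasp_force: 20.0
```

```bash
python3 -m inch '0 0 -0.005 0; 0 0 -0.015 0; 0 0 -0.03 0; 0 0 -0.045 0; 0 0 -0.055 0; 0 0 -0.06 0; -0.01 -0.01 -0.06 0; -0.03 -0.025 -0.06 0; -0.055 -0.045 -0.06 0; -0.08 -0.067 -0.06 0; -0.105 -0.088 -0.06 0; -0.13 -0.11 -0.06 0; -0.15 -0.128 -0.06 0; -0.162 -0.136 -0.06 0; -0.166 -0.139 -0.05 0; -0.166 -0.139 -0.03 0; -0.166 -0.139 -0.01 0; -0.166 -0.139 0.01 0; -0.166 -0.139 0.025 0; -0.166 -0.139 0.032 0' && python3 -c "
from h import *
snap('scene','s1')
cv2.imwrite('pics/s1c.png',cv2.resize(cv2.imread('pics/s1.png')[130:290,180:420],(720,480)))"
```

```text
time: 5.65
tcp_pos: [0.6307, 0.0991, 0.1492]
tcp_rot: [-0.002, -0.0, 1.0, 0.0]
ft_force: [-0.3, 0.0, -1.4]
width: 0.0328
grasp_force: 20.0
```

View pics/s1c.png

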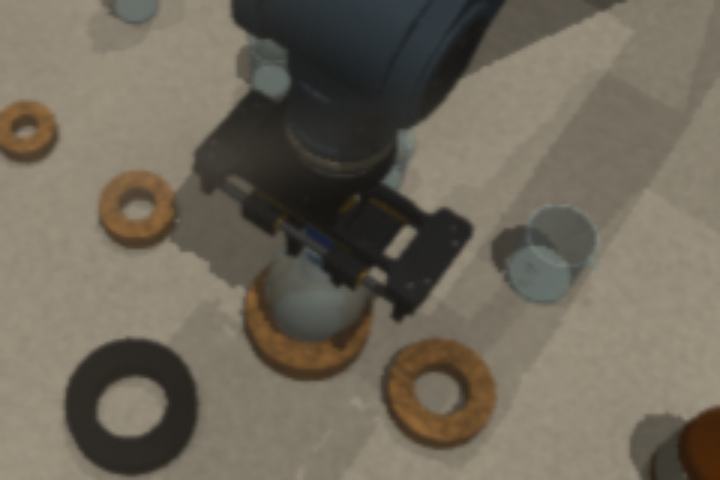

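The flask hangs over ring250 (crop 310,310), and the beaker is left standing. I lower it gently.

```bash
python3 -m inch '0 0 0.006 0; 0 0 0.01 0; 0 0 0.013 0; 0 0 0.015 0; 0 0 0.016 0; 0 0 0.016 0; 0 0 0.016 0'; python3 -m inch '0 0 0.0005 0; 0 0 0.001 0; 0 0 0.001 0;0 0 0.001 0'
```

```text
time: 6.4
tcp_pos: [0.6328, 0.0984, 0.1358]
tcp_rot: [0.0, -0.0, 1.0, -0.0]
ft_force: [-0.5, 0.6, -1.3]
width: 0.0322
grasp_force: 20.0
time: 6.8
tcp_pos: [0.6327, 0.0984, 0.1346]
tcp_rot: [0.0, -0.0, 1.0, -0.0]
ft_force: [0.9, -0.3, -1.6]
width: 0.0328
grasp_force: 20.0
```

```bash
python3 -m inch '0 0 0.0005 0; 0 0 0.001 0; 0 0 0.0015 0;0 0 0.0015 0;0 0 0.0015 0'; python3 -m inch '0 0 0.0005 0; 0 0 0.001 0; 0 0 0.001 0;0 0 0.001 0'
```

```text
time: 7.3
tcp_pos: [0.6328, 0.0983, 0.1332]
tcp_rot: [0.0, -0.0, 1.0, -0.0]
ft_force: [0.3, -0.6, -0.5]
width: 0.0324
grasp_force: 20.0
time: 7.7
tcp_pos: [0.6331, 0.0981, 0.1326]
tcp_rot: [0.001, -0.0, 1.0, -0.0]
ft_force: [-0.1, -2.1, 4.4]
width: 0.0325
grasp_force: 20.0
```

Contact at the expected height. I release and rise.

```bash
python3 -m inch '0 0 0 0;0 0 0 0;0 0 0 0;0 0 0 0;0 0 0 0;0 0 0 0;0 0 -0.01 0;0 0 -0.03 0;0 0 -0.06 0;0 0 -0.1 0; 0 0 -0.14 0; 0 0 -0.167 0; 0 0 -0.167 0' 100; python3 -m inch '0.02 -0.037 0 0; 0.183 -0.351 0 0; 0.183 -0.351 0 0; 0.183 -0.351 0 0; 0.183 -0.351 0 0; 0.183 -0.351 0 0; 0.183 -0.351 0 0; 0.183 -0.351 0 0; 0.183 -0.351 0 0; 0.183 -0.351 0 0; 0.183 -0.351 0 0; 0.183 -0.351 0 0'
python3 - <<'E'
from h import *
c=snap('scene','s2');W=world(c)
hsv=cv2.cvtColor(c['image'],cv2.COLOR_RGB2HSV).astype(int);H,S,_=[hsv[...,i] for i in range(3)];z=W[...,2]
for n,m in(('blue',(H>100)&(H<125)&(S>150)&(z>.1)&(W[...,1]>-.1)),('ring',(H>5)&(H<20)&(S>90)&(z>.025)&(z<.04)&(abs(W[...,1]-.1)<.06)&(abs(W[...,0]-.63)<.06))):
    p=W[m];print(n,len(p),p.mean(0),cv2.minEnclosingCircle(p[:,:2].astype(np.float32)))
cv2.imwrite('pics/s2c.png',cv2.resize(cv2.imread('pics/s2.png')[70:290,180:420],(654,600)))
E
```

```text
time: 9.0
tcp_pos: [0.6353, 0.0985, 0.3054]
tcp_rot: [0.006, -0.0, 1.0, -0.0]
ft_force: [0.5, -0.7, 0.7]
width: 0.0868
grasp_force: 0.0
time: 10.2
tcp_pos: [0.4501, -0.251, 0.2988]
tcp_rot: [-0.0, -0.001, 1.0, 0.0]
ft_force: [0.4, 0.1, -0.1]
width: 0.0868
grasp_force: 0.0
blue 104 [0.63433045 0.09853016 0.1628509 ] ((0.6336446404457092, 0.09837767481803894), 0.014170905575156212)
ring 461 [0.65463713 0.11139635 0.03133205] ((0.6326289772987366, 0.09907320886850357), 0.05455092713236809)
```

View pics/s2c.png

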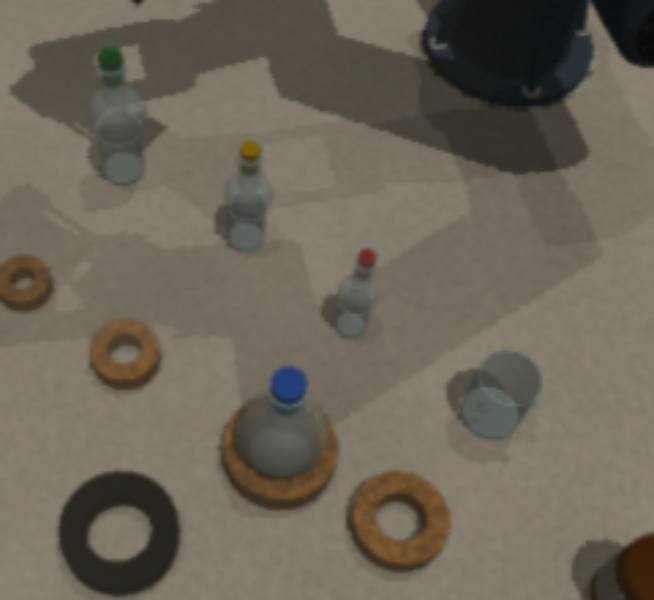

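The 250 mL flask stands on its ring: stopper top at 0.163 as expected, offset 1 mm. Next is the 100 mL flask (green).

```bash
python3 -m inch '0 -0.001 0.02 0; 0 -0.001 0.05 0; 0 -0.001 0.09 0; 0 -0.001 0.12 0; 0 -0.001 0.14 0; 0 -0.001 0.148 0; 0 -0.001 0.148 0;0 -0.001 0.148 0' 100 && python3 -m inch '0 0 0 0;0 0 0 0;0 0 0 0;0 0 0 0;0 0 0 0;0 0 0 0;0 0 0 0;0 0 0 0;0 0 0 0;0 0 0 0' 10 20 && python3 -m inch '0 0 -0.005 0; 0 0 -0.015 0; 0 0 -0.035 0; 0 0 -0.06 0; 0 0 -0.09 0; 0 0 -0.115 0; 0 0 -0.13 0; 0 0 -0.13 0'
```

```text
time: 11.05
tcp_pos: [0.4505, -0.2536, 0.1519]
tcp_rot: [0.001, -0.001, 1.0, -0.001]
ft_force: [-0.1, -0.9, 1.0]
width: 0.0866
grasp_force: 0.0
time: 12.05
tcp_pos: [0.4497, -0.2537, 0.151]
tcp_rot: [0.0, -0.0, 1.0, -0.0]
ft_force: [0.1, -0.2, 0.2]
width: 0.0275
grasp_force: 20.0
time: 12.85
tcp_pos: [0.4508, -0.2545, 0.2842]
tcp_rot: [0.002, -0.0, 1.0, -0.002]
ft_force: [0.4, -0.3, -0.2]
width: 0.0274
grasp_force: 20.0
```

```bash
python3 -m inch '-0.004 0.01 0 0; -0.011 0.03 0 0; -0.021 0.06 0 0; -0.034 0.095 0 0; -0.046 0.13 0 0; -0.058 0.165 0 0; -0.071 0.2 0 0; -0.083 0.235 0 0; -0.096 0.27 0 0; -0.108 0.305 0 0; -0.12 0.34 0 0; -0.133 0.375 0 0; -0.145 0.41 0 0; -0.156 0.44 0 0; -0.164 0.463 0 0; -0.169 0.476 0 0; -0.17 0.48 0 0; -0.17 0.48 0 0' && python3 -m inch '0 0 0.01 0; 0 0 0.03 0; 0 0 0.06 0; 0 0 0.09 0; 0 0 0.12 0; 0 0 0.14 0; 0 0 0.152 0; 0 0 0.16 0; 0 0 0.165 0; 0 0 0.167 0; 0 0 0.167 0; 0 0 0.167 0'
```

```text
time: 14.65
tcp_pos: [0.6189, 0.2264, 0.28]
tcp_rot: [-0.001, -0.0, 1.0, -0.0]
ft_force: [0.3, -1.1, -1.4]
width: 0.0275
grasp_force: 20.0
time: 15.85
tcp_pos: [0.6202, 0.2266, 0.1149]
tcp_rot: [0.001, -0.0, 1.0, 0.0]
ft_force: [0.2, 0.8, -0.7]
width: 0.0275
grasp_force: 20.0
```

```bash
python3 -m inch '0 0 0.001 0; 0 0 0.002 0; 0 0 0.003 0;0 0 0.0035 0;0 0 0.0035 0'; python3 -m inch '0 0 0.0005 0; 0 0 0.001 0; 0 0 0.0015 0;0 0 0.0015 0'
```

```text
time: 16.35
tcp_pos: [0.6196, 0.2264, 0.1104]
tcp_rot: [-0.0, -0.0, 1.0, -0.0]
ft_force: [-0.4, -0.2, -0.9]
width: 0.0273
grasp_force: 20.0
time: 16.75
tcp_pos: [0.6202, 0.2264, 0.1094]
tcp_rot: [0.001, -0.0, 1.0, 0.0]
ft_force: [0.4, -0.2, 0.8]
width: 0.0277
grasp_force: 20.0
```

```bash
python3 -m inch '0 0 0.0005 0; 0 0 0.0007 0; 0 0 0.0007 0;0 0 0.0007 0'
```

```text
time: 17.15
tcp_pos: [0.6204, 0.2264, 0.109]
tcp_rot: [0.001, -0.0, 1.0, 0.0]
ft_force: [2.2, -1.1, 5.2]
width: 0.0274
grasp_force: 20.0
```

```bash
python3 -m inch '0 0 0 0;0 0 0 0;0 0 0 0;0 0 0 0;0 0 0 0;0 0 0 0;0 0 -0.01 0;0 0 -0.03 0;0 0 -0.06 0;0 0 -0.1 0; 0 0 -0.13 0; 0 0 -0.141 0; 0 0 -0.141 0' 100; python3 -m inch '0.02 -0.034 0 0; 0.179 -0.308 0 0; 0.179 -0.308 0 0; 0.179 -0.308 0 0; 0.179 -0.308 0 0; 0.179 -0.308 0 0; 0.179 -0.308 0 0; 0.179 -0.308 0 0; 0.179 -0.308 0 0; 0.179 -0.308 0 0; 0.179 -0.308 0 0'
python3 - <<'E'
from h import *
c=snap('scene','s3');W=world(c)
hsv=cv2.cvtColor(c['image'],cv2.COLOR_RGB2HSV).astype(int);H,S,_=[hsv[...,i] for i in range(3)];z=W[...,2]
for n,m in(('grn',(H>50)&(H<80)&(S>110)&(z>.1)&(W[...,1]>.1)&(W[...,1]<.4)),('ring',(H>5)&(H<20)&(S>90)&(z>.02)&(z<.036)&(abs(W[...,1]-.226)<.06)&(abs(W[...,0]-.62)<.05))):
    p=W[m];print(n,len(p),p.mean(0),cv2.minEnclosingCircle(p[:,:2].astype(np.float32)))
E
```

```text
time: 18.45
tcp_pos: [0.6206, 0.2266, 0.2518]
tcp_rot: [0.002, -0.0, 1.0, 0.0]
ft_force: [0.3, 0.6, 0.5]
width: 0.0869
grasp_force: 0.0
time: 19.55
tcp_pos: [0.4407, -0.0807, 0.2486]
tcp_rot: [-0.001, -0.001, 1.0, 0.0]
ft_force: [-0.6, 0.7, 0.6]
width: 0.0869
grasp_force: 0.0
grn 88 [0.64094557 0.22784564 0.16708019] ((0.7875560522079468, 0.24764740467071533), 0.17453894019126892)
ring 422 [0.63716865 0.2296505  0.02755156] ((0.6209776997566223, 0.22721868753433228), 0.044723108410835266)
```

```bash
python3 -m inch '0 0 0.02 0; 0 0 0.05 0; 0 0 0.08 0; 0 0 0.105 0; 0 0 0.117 0; 0 0 0.121 0; 0 0 0.121 0;0 0 0.121 0' 100 && python3 -m inch '0 0 0 0;0 0 0 0;0 0 0 0;0 0 0 0;0 0 0 0;0 0 0 0;0 0 0 0;0 0 0 0;0 0 0 0;0 0 0 0' 10 15 && python3 -m inch '0 0 -0.005 0; 0 0 -0.015 0; 0 0 -0.03 0; 0 0 -0.045 0; 0 0 -0.055 0; -0.01 0 -0.06 0; -0.03 -0.001 -0.06 0; -0.055 -0.002 -0.06 0; -0.085 -0.003 -0.06 0; -0.115 -0.004 -0.06 0; -0.145 -0.005 -0.06 0; -0.17 -0.006 -0.06 0; -0.19 -0.0065 -0.06 0; -0.199 -0.0065 -0.055 0; -0.199 -0.0065 -0.04 0; -0.199 -0.0065 -0.02 0; -0.199 -0.0065 0 0; -0.199 -0.0065 0.015 0; -0.199 -0.0065 0.024 0; -0.199 -0.0065 0.027 0' && python3 -m inch '0 0 0 0; 0 0 0.001 0; 0 0 0.002 0; 0 0 0.003 0; 0 0 0.0045 0; 0 0 0.0045 0; 0 0 0.0045 0'
```

```text
time: 20.4
tcp_pos: [0.4413, -0.0813, 0.1288]
tcp_rot: [0.001, -0.001, 1.0, -0.0]
ft_force: [-0.0, 0.8, -0.1]
width: 0.0867
grasp_force: 0.0
time: 21.4
tcp_pos: [0.4407, -0.0816, 0.1284]
tcp_rot: [0.0, -0.0, 1.0, -0.0]
ft_force: [0.1, 0.0, 0.3]
width: 0.0223
grasp_force: 14.9
time: 23.4
tcp_pos: [0.6384, -0.0878, 0.0998]
tcp_rot: [-0.001, 0.0, 1.0, 0.0]
ft_force: [0.8, 0.2, -0.8]
width: 0.0225
grasp_force: 14.9
time: 24.1
tcp_pos: [0.6396, -0.0881, 0.0969]
tcp_rot: [0.0, -0.0, 1.0, -0.0]
ft_force: [0.1, 0.2, -0.3]
width: 0.0223
grasp_force: 14.9
```

```bash
python3 -m inch '0 0 0.0005 0; 0 0 0.001 0; 0 0 0.001 0;0 0 0.001 0'; python3 -m inch '0 0 0.0005 0; 0 0 0.001 0; 0 0 0.001 0;0 0 0.001 0'
```

```text
time: 24.5
tcp_pos: [0.6397, -0.0881, 0.096]
tcp_rot: [0.0, -0.0, 1.0, -0.0]
ft_force: [-0.4, -0.2, 0.7]
width: 0.022
grasp_force: 14.9
time: 24.9
tcp_pos: [0.64, -0.0884, 0.0954]
tcp_rot: [0.0, -0.0, 1.0, -0.0]
ft_force: [-0.1, -1.9, 5.1]
width: 0.0222
grasp_force: 14.9
```

```bash
python3 -m inch '0 0 0 0;0 0 0 0;0 0 0 0;0 0 0 0;0 0 0 0;0 0 0 0;0 0 -0.01 0;0 0 -0.03 0;0 0 -0.06 0;0 0 -0.1 0; 0 0 -0.14 0; 0 0 -0.155 0; 0 0 -0.155 0' 100; python3 -m inch '0.02 0.02 0 0; 0.175 0.16 0 0; 0.175 0.16 0 0; 0.175 0.16 0 0; 0.175 0.16 0 0; 0.175 0.16 0 0; 0.175 0.16 0 0; 0.175 0.16 0 0; 0.175 0.16 0 0'
```

```text
time: 26.2
tcp_pos: [0.6415, -0.0886, 0.2543]
tcp_rot: [0.004, -0.0, 1.0, -0.001]
ft_force: [1.6, 0.3, -0.9]
width: 0.087
grasp_force: 0.0
time: 27.1
tcp_pos: [0.4663, 0.071, 0.2497]
tcp_rot: [0.001, 0.001, 1.0, -0.0]
ft_force: [0.1, -0.4, 0.4]
width: 0.0868
grasp_force: 0.0
```

```bash
python3 -m inch '0 0.001 0.02 0; 0 0.001 0.05 0; 0 0.001 0.085 0; 0 0.001 0.115 0; 0 0.001 0.132 0; 0 0.001 0.139 0; 0 0.001 0.139 0;0 0.001 0.139 0' 100 && python3 -m inch '0 0 0 0;0 0 0 0;0 0 0 0;0 0 0 0;0 0 0 0;0 0 0 0;0 0 0 0;0 0 0 0;0 0 0 0;0 0 0 0' 5 12 && python3 -m inch '0 0 -0.005 0; 0 0 -0.015 0; 0 0 -0.035 0; 0 0 -0.06 0; 0 0 -0.085 0; 0 0 -0.1 0; 0 0 -0.1 0; -0.005 -0.009 -0.1 0; -0.015 -0.026 -0.1 0; -0.03 -0.052 -0.1 0; -0.05 -0.087 -0.1 0; -0.07 -0.121 -0.1 0; -0.09 -0.156 -0.1 0; -0.11 -0.191 -0.1 0; -0.13 -0.226 -0.1 0; -0.148 -0.257 -0.1 0; -0.162 -0.281 -0.1 0; -0.17 -0.295 -0.1 0; -0.173 -0.303 -0.1 0; -0.173 -0.303 -0.1 0'
```

```text
time: 27.9
tcp_pos: [0.4657, 0.0725, 0.1112]
tcp_rot: [0.001, 0.0, 1.0, -0.0]
ft_force: [0.4, 0.6, 0.5]
width: 0.087
grasp_force: 0.0
time: 28.9
tcp_pos: [0.4647, 0.0729, 0.1108]
tcp_rot: [0.0, -0.0, 1.0, -0.0]
ft_force: [-0.3, -0.3, 0.1]
width: 0.0186
grasp_force: 11.9
time: 30.9
tcp_pos: [0.6371, -0.2313, 0.2092]
tcp_rot: [-0.001, 0.001, 1.0, 0.0]
ft_force: [0.0, -0.1, -0.7]
width: 0.0186
grasp_force: 11.9
```

Commanded z is 0.211 and I expect contact near 0.085, so I go down 0.124 and then creep.

```bash
python3 -m inch '-0.001 0 0.01 0; -0.001 0 0.03 0; -0.001 0 0.06 0; -0.001 0 0.085 0; -0.001 0 0.105 0; -0.001 0 0.115 0; -0.001 0 0.12 0; -0.001 0 0.122 0; -0.001 0 0.124 0; -0.001 0 0.124 0; -0.001 0 0.124 0'; python3 -m inch '0 0 0.0005 0; 0 0 0.001 0; 0 0 0.0015 0;0 0 0.0015 0'; python3 -m inch '0 0 0.0005 0; 0 0 0.001 0; 0 0 0.001 0;0 0 0.001 0'
```

```text
time: 32.0
tcp_pos: [0.6391, -0.2303, 0.0877]
tcp_rot: [0.001, -0.0, 1.0, -0.0]
ft_force: [0.4, -0.7, -0.8]
width: 0.0187
grasp_force: 11.9
time: 32.4
tcp_pos: [0.6386, -0.2301, 0.0853]
tcp_rot: [-0.0, 0.0, 1.0, 0.0]
ft_force: [-0.1, 0.5, -0.3]
width: 0.0183
grasp_force: 11.9
time: 32.8
tcp_pos: [0.6389, -0.2304, 0.0847]
tcp_rot: [0.0, -0.0, 1.0, -0.0]
ft_force: [-0.1, -1.2, 2.5]
width: 0.0184
grasp_force: 11.9
```

Contact. I release, back off and check everything.

```bash
python3 -m inch '0 0 0 0;0 0 0 0;0 0 0 0;0 0 0 0;0 0 0 0;0 0 0 0;0 0 -0.01 0;0 0 -0.03 0;0 0 -0.06 0;0 0 -0.1 0; 0 0 -0.14 0; 0 0 -0.18 0; 0 0 -0.2 0; 0.05 0 -0.2 0; 0.1 0 -0.2 0; 0.15 0 -0.2 0; 0.2 0 -0.2 0; 0.2 0 -0.2 0;0.2 0 -0.2 0' 100
python3 - <<'E'
from h import *
c=snap('scene','s4');W=world(c)
hsv=cv2.cvtColor(c['image'],cv2.COLOR_RGB2HSV).astype(int);H,S,_=[hsv[...,i] for i in range(3)];z=W[...,2]
cm={'25':((H<6)|(H>172))&(S>120),'50':(H>20)&(H<33)&(S>130),'100':(H>50)&(H<80)&(S>110),'250':(H>100)&(H<125)&(S>150)}
R={'25':(.639,-.2305,.0305,.022),'50':(.64,-.0885,.036,.025),'100':(.62,.2265,.045,.028),'250':(.632,.099,.055,.032)}
for k,(x,y,r,h) in R.items():
    near=np.hypot(W[...,0]-x,W[...,1]-y)<r+.015
    p=W[cm[k]&near&(z>.08)]; t=p[p[:,2]>p[:,2].max()-.006]
    q=W[(H>5)&(H<20)&(S>90)&near&(abs(z-h)<.004)]
    print(k,'stopper',p[:,:2].mean(0).round(4),'top',p[:,2].max().round(4),'ring',cv2.minEnclosingCircle(q[:,:2].astype(np.float32)),np.median(q[:,2]))
for n,m in(('amber',(z>.132)&(W[...,1]>.36)&(W[...,1]<.5)&(W[...,0]>.45)),('clear',(z>.1)&(z<.11)&(W[...,1]<-.38)&(W[...,1]>-.46)&(W[...,0]>.48))): print(n,np.median(W[m],0))
cv2.imwrite('pics/s4c.png',cv2.resize(cv2.imread('pics/s4.png')[60:320,140:460],(738,600)))
E
```

```text
time: 34.7
tcp_pos: [0.4381, -0.2302, 0.2855]
tcp_rot: [0.001, 0.001, 1.0, -0.001]
ft_force: [0.3, 0.0, 0.2]
width: 0.0869
grasp_force: 0.0
25 stopper [ 0.6364 -0.2319] top 0.1055 ring ((0.639562726020813, -0.22929419577121735), 0.02933015674352646) 0.021166115258959287
50 stopper [ 0.637  -0.0896] top 0.1209 ring ((0.6414818167686462, -0.08729693293571472), 0.03561019524931908) 0.024512132848035818
100 stopper [0.6258 0.226 ] top 0.1373 ring ((0.6209902763366699, 0.22686417400836945), 0.04448758438229561) 0.02787037738743909
250 stopper [0.6345 0.0985] top 0.1662 ring ((0.6325529217720032, 0.09923308342695236), 0.05425812676548958) 0.031576478482148715
amber [0.55405662 0.42845472 0.13965114]
clear [ 0.53267332 -0.4247297   0.10388229]
```

View pics/s4c.png

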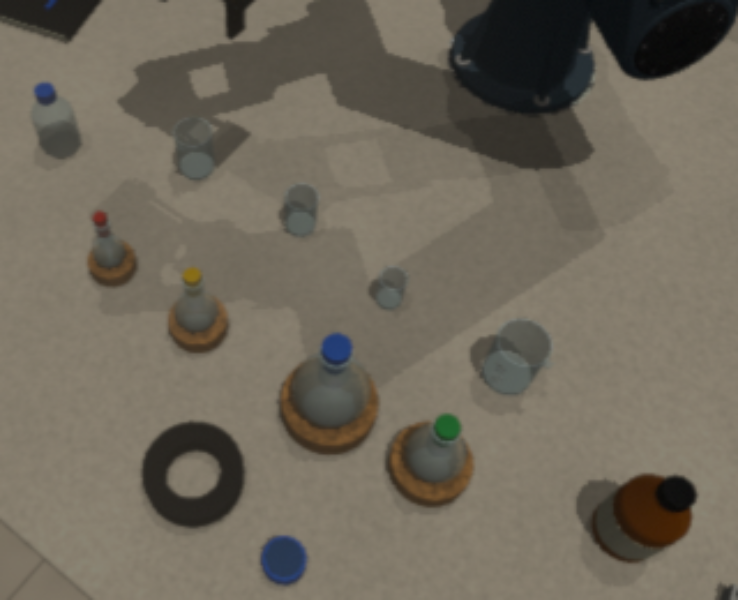

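All four flasks stand on their own rings with the tops at the expected heights. The stoppers are within 5 mm of the ring axes, the bottles have not moved, and the gripper is clear.

```bash
python3 -c "
from rig import finish_job
print(finish_job())"
```

```text
the job is handed in; nothing more can be done
None
```

I set all four flasks upright on their matching cork rings and handed the job in at about 35 s; in my last camera check both bottles were where they started, but the hand-in returned no verdict.

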